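# Make up the gold wedding set and the silver anniversary set

### The arm

A 6-joint arm with a two-finger parallel gripper is mounted at the origin on the work surface. World frame = base frame: x ahead of the robot, y to its left, z up, the work surface at z = 0. Lengths are in m, angles in rad, forces in N, time in s.
With the tool pointing down it reaches from about 0.375 to 0.9 m from the base axis. Payload 3.1 kg.
Tool frame: the origin (TCP) lies at the centre of the arm's flange, where the gripper is bolted on; the fingertips stand robot.tip_extent ahead of it and the grasp point (between the pads) lies 164 mm ahead of it (robot.tip_extent is the distance from the TCP to the fingertips, in m); z points along the fingers, y is the line along which they close (so a half turn about z gives the same grasp; the last joint's range is limited). The gripper opens to 87 mm and grips with 3 to 60 N. Pads are 19 mm wide; open, the fingers measure 117 mm over their backs; the gripper's body (75 mm by 190 mm) begins 51 mm behind the grasp point.
Start: joints at [-1.433, 0.527, 1.433, -0, 1.181, -0.178], TCP at [0.195, -0.594, 0.405] pointing down, gripper open.
Joint ranges: [-3.08, 3.08], [-0.75, 2.2], [0.22, 2.44], [-1.43, 4.57], [0, 2.65], [-2.85, 2.85]. Speed limits (rad/s): [2.79, 2.79, 3.14, 3.14, 3.14, 3.14].

### API

Orientations are given as a unit quaternion [x, y, z, w].
In Python, from rig import get_obs, camera, hand_in, cut_out, robot gives the robot as it stands.
- The arm moves only by the tool step_arm, never from a script. Its argument "rows" is a list of rows, each a list of 6 numbers: the shift along the world's x, y, z in m, then the turn, a rotation vector about the world's x, y, z in degrees. A call has 1 to 12 rows; each row shifts and turns the commanded pose from where the row before left it; what a row does not reach is not made up. A row lasts 1/8 s, in which the tool goes at most 62.5 mm and 10.7 degrees, less where a joint would pass 70% of its speed; a pose out of reach is approached as far as the arm can. A call is refused whole if a number of a shift passes 0.0625 or a number of a turn 10.7, either way. A call with a gripper value outside its range is refused whole. "jaw" is the finger opening in m, from 0 to 0.087, set as the call begins (left out, the last holds). The fingers move at their own pace and stop on an object; "squeeze" is the grip in N (left out, the last holds). Time passes only in rows, so rows that do not move let the fingers close. It gives the time, the measured TCP pose, the force, the opening and the grip force at its end, in the units of the state.
- get_obs(): the state, without advancing time (a new reading comes with each control period).
- camera(name): name is "side" or "top"; returns a dict with "pixels" (400x640x3 uint8, blue, green, red), "depth" (400x640 float32, m along the optical axis (not along the pixel's ray), 0 where there is no reading), "fov_y" (degrees; the focal length in pixels is half the picture's height over the tangent of half this angle, whatever the lens; pixels are square), "cx", "cy" (the principal point, pixels), "extrinsics" (4x4, takes a point from camera to world coordinates). Camera axes: x right, y up, looking along -z (the intrinsics and any distortion apply to the point x, -y, -z); pixel columns grow to the right and rows downward; lengths in m; the calibration is good to about 2 mm. A picture is of the moment at which its call begins.
- hand_in(): hands the job in; it is judged then, once.
Trained networks look in the newest picture that a camera, given by its name, has taken for a name from the list of things; names that differ only in an ending like _2 or _b are one class to them, and where a whole thing is asked for, a point or a joint stands for the part that bears it (a point fixed in the world has none). Each returns a list of dicts, best first, with "confidence" (0 to 1); they miss things now and then, are a little off and sometimes report something else, mostly with a low value. They report only what shows in the picture. A call takes as long as a camera call. They do not tell look-alikes from the thing itself.
- cut_out(label, camera): "region" (400x640 bool, what is visible of it) and "extent" ([centre column, centre row, width, height] in pixels, round what is visible of it).
The state is a dict: "time": time; "q": joint angles; "joint_velocities": joint speeds; "joint_torque": joint torques, N m; "position": TCP position; "tool_rot": TCP orientation; "ft_force": force on the tool from outside, world axes, zero at the start; "moment": the same for the moment, N m; "grip_width": finger opening in m; "grip_force": force on a finger pad.
Only numpy, scipy, OpenCV 4.12 (cv2) and the standard library are available. Lean on these libraries where they do the work, as an engineer would, in place of code of your own. Each camera call takes 0.05 s, during which the arm holds its last target. There are 200 camera calls.

### The job

Make up two gift sets from the stock tray: lay the gold bangle and the gold bar in the red-lined case for the wedding set, and the silver bangle and the silver coin in the blue-lined case for the anniversary set, each lying flat down in the well shaped for it. Set the pieces down gently rather than dropping them, and leave the silver bar, the gold coin and the pocket scale where they are.

Things in the scene. Friction and masses are not known exactly. Their poses are not given: they have to be found in the camera images.
- bangle_gold: Gold bangle: plain round ring lying flat in the tray, 62 mm outside, 53 mm inside, 14 mm tall, about 45 g; origin at the centre of its underside, z up. It can be taken across its outside diameter.
- bangle_silver: Silver bangle: plain round ring lying flat in the tray, 62 mm outside, 53 mm inside, 14 mm tall, about 45 g; origin at the centre of its underside, z up. It can be taken across its outside diameter.
- bar_gold: Gold bar: cast gold-coloured ingot lying flat in the tray, 50 mm long (its x axis) x 28 mm wide (y) x 14 mm tall, the top 4 mm stepped in by 1.5 mm, about 320 g; origin at the centre of its underside, z up.
- bar_silver: Silver bar: cast silver-coloured ingot lying flat in the tray, 50 mm long (its x axis) x 28 mm wide (y) x 14 mm tall, the top 4 mm stepped in by 1.5 mm, about 180 g; origin at the centre of its underside, z up. Not wanted now.
- coin_gold: Gold coin in a round black-rimmed capsule lying flat in the tray, gold-coloured face (38 mm) up: 46 mm across, 12 mm tall, about 45 g; origin at the centre of its underside, z up. Not wanted now.
- coin_silver: Silver coin in a round black-rimmed capsule lying flat in the tray, silver-coloured face (38 mm) up: 46 mm across, 12 mm tall, about 45 g; origin at the centre of its underside, z up.
- case_red: Black open jewellery case, red lining. Fixed, base 118 x 192 mm, 24 mm tall; origin centre of underside, x across it to the open lid, which lies flat at x 64 to 182 mm (14 mm high), y along it. Two darker wells, 4 mm deep, floors at z 20 mm: round bangle well 84 mm across at (0, -42) mm and oblong bar well 70 (x) x 46 (y) mm at (0, +50) mm.
- case_blue: Black open jewellery case, blue lining. Fixed, base 118 x 192 mm, 24 mm tall; origin centre of underside, x across it to the open lid, which lies flat at x 64 to 182 mm (14 mm high), y along it. Two darker wells, 4 mm deep, floors at z 20 mm: round bangle well 84 mm across at (0, -42) mm and smaller round coin well 68 mm across at (0, +50) mm.
- stock_tray: White plastic stock tray, dark felt liner, with the six pieces lying in it, their centres at least 80 mm apart: fixed, 290 (x) x 340 (y) mm outside, walls 6 mm thick, rim 23 mm above the counter, floor 6 mm above the counter; origin at the centre of its underside, z up.
- scale: Loose dark pocket scale with a steel pan, 74 (x) x 125 (y) x 19 mm tall, standing on the counter beyond the tray with a calculator and a small ring cone 68 mm tall; origin at the centre of its underside.
Not all that is in view belongs to the job. What is shaped like the coin_gold but purple is not meant. Leave any black look-alike of the bar_silver alone.

How it is judged:
At the end, for the whole second after the job is handed in: Gold bangle and gold bar in their wells of the red case, silver bangle and silver coin in theirs of the blue: within 14 mm of the well centre in case x and y, underside within 2.2 mm of the well floor, flat to 0.06 rad, at rest. Silver bar and gold coin flat, within 30 mm of their start (x of bangle_gold in the frame of case_red between -0.014 and 0.014 m and y of bangle_gold in the frame of case_red between -0.056 and -0.028 m and z of bangle_gold in the frame of case_red between 0.017 and 0.0222 m and angle between each of bangle_gold, bar_gold, bangle_silver, coin_silver's own z axis and vertical below 0.06 rad and linear speed of each of bangle_gold, bar_gold, bangle_silver, coin_silver, bar_silver, coin_gold below 0.02 m/s and angular speed of each of bangle_gold, bar_gold, bangle_silver, coin_silver below 0.3 rad/s and x of bar_gold in the frame of case_red between -0.014 and 0.014 m and y of bar_gold in the frame of case_red between 0.036 and 0.064 m and z of bar_gold in the frame of case_red between 0.017 and 0.0222 m and x of bangle_silver in the frame of case_blue between -0.014 and 0.014 m and y of bangle_silver in the frame of case_blue between -0.056 and -0.028 m and z of bangle_silver in the frame of case_blue between 0.017 and 0.0222 m and x of coin_silver in the frame of case_blue between -0.014 and 0.014 m and y of coin_silver in the frame of case_blue between 0.036 and 0.064 m and z of coin_silver in the frame of case_blue between 0.017 and 0.0222 m and distance of each of bar_silver, coin_gold from where it was at the start of the episode below 0.03 m and angle between each of bar_silver, coin_gold's own z axis and vertical below 0.1 rad); the robot touches nothing.
It fails at once if the pocket scale is pushed more than 20 mm (distance of scale from where it was at the start of the episode above 0.02 m).
It fails at once if a piece is dropped: it moves faster than 0.75 m/s (a fall of about 3 cm) while no finger holds it ((linear speed of bangle_gold above 0.75 m/s and contact force between bangle_gold and the fingers below 0.1 N) or (linear speed of bangle_silver above 0.75 m/s and contact force between bangle_silver and the fingers below 0.1 N) or (linear speed of bar_gold above 0.75 m/s and contact force between bar_gold and the fingers below 0.1 N) or (linear speed of bar_silver above 0.75 m/s and contact force between bar_silver and the fingers below 0.1 N) or (linear speed of coin_gold above 0.75 m/s and contact force between coin_gold and the fingers below 0.1 N) or (linear speed of coin_silver above 0.75 m/s and contact force between coin_silver and the fingers below 0.1 N)).
It also fails if it takes over 90 s, if anything falls off the work surface, if the arm or the gripper's body presses on something with over 40 N, if the wrist force passes 120 N, or if a joint passes its speed limit or range.

## Working session

There is one attempt and no reset: what is moved stays moved. The work goes in short steps, Python scripts to look and compute and a tool call to move; the robot and the scene stay as the last step left them, time stands still between calls to the robot, and variables do not carry over. Pictures are saved under pics/ and viewed, at most 14 in all, crops included, and the job is handed in when it is done.

Besides the shell and the picture viewer there is one more tool, called after "Request:" by a JSON object that holds its "op" and its "data", one argument or row to a line. step_arm: Moves the arm, as the interface text tells. Its arguments: {"type":"object","properties":{"rows":{"type":"array"},"jaw":{"type":"number"},"squeeze":{"type":"number"}},"required":["rows"]}

```bash
mkdir -p pics; ls; python3 - <<'E'
from rig import get_obs,camera,robot,cut_out
import cv2,numpy as np
print(robot, robot.tip_extent)
o=get_obs();print(o)
for n in("top","side"):
    c=camera(n);cv2.imwrite(f"pics/{n}0.png",c["pixels"]);np.savez(f"{n}0.npz",**c)
    print(n,c["fov_y"],c["cx"],c["cy"],c["extrinsics"],[k for k in c])
    for l in "bangle_gold bangle_silver bar_gold bar_silver coin_gold coin_silver case_red case_blue stock_tray scale".split():
        print(l,[(round(d["confidence"],2),np.round(d["extent"])) for d in cut_out(l,n)])
E
```

```text
pics
<Robot object at 0x7f87c597ba10> 0.1822
{'time': 0.0, 'q': array([-1.43248050e+00,  5.28486962e-01,  1.43390059e+00, -4.54515974e-05,
        1.18139795e+00, -1.78518175e-01]), 'joint_velocities': array([-0.00023201,  0.00036431, -0.00091962, -0.0013366 ,  0.00221295,
       -0.00024273]), 'joint_torque': array([-1.37560387e-04, -4.40039885e+01, -1.76589417e+01,  6.32290402e-02,
        5.82777383e-02, -1.50769729e-04]), 'position': array([ 0.19468908, -0.59354322,  0.40375897]), 'tool_rot': array([ 9.87476288e-01,  1.57763675e-01,  1.02716582e-06, -1.09662563e-03]), 'ft_force': array([ 0.09458277,  1.24747889, -1.09923788]), 'moment': array([ 0.01818664,  0.00193244, -0.00854541]), 'grip_force': 0.0, 'grip_width': 0.0867281552196982}
top 49.63771626399892 314.8814358190651 202.24257618841133 [[ 0.00824824  0.98992039 -0.14138457  0.43651279]
 [-0.99984256  0.005943   -0.01671928 -0.00407363]
 [-0.01571051  0.14150021  0.98981355  1.00299308]
 [ 0.          0.          0.          1.        ]] ['pixels', 'depth', 'fov_y', 'cx', 'cy', 'extrinsics']
bangle_gold [(0.69, array(
[... 804 characters left out ...]
  0.          0.          1.        ]] ['pixels', 'depth', 'fov_y', 'cx', 'cy', 'extrinsics']
bangle_gold [(0.95, array([348., 228.,  26.,  25.]))]
bangle_silver [(0.64, array([325., 250.,  34.,  27.]))]
bar_gold [(0.53, array([313., 194.,  28.,  13.]))]
bar_silver [(0.73, array([268., 235.,  29.,  15.])), (0.69, array([144., 276.,  29.,  21.]))]
coin_gold [(0.79, array([365., 208.,  22.,  14.])), (0.52, array([433., 215.,  22.,  15.]))]
coin_silver [(0.8, array([296., 215.,  21.,  15.]))]
case_red [(0.74, array([382., 163., 111.,  53.]))]
case_blue []
stock_tray [(0.59, array([313., 230., 199., 119.]))]
scale [(0.71, array([220., 207.,  57.,  38.])), (0.33, array([324., 251.,  32.,  25.]))]
```

View top.

```bash
python3 - <<'E'
import cv2
t=cv2.imread("pics/top0.png")
cv2.imwrite("pics/top0c.png",cv2.resize(t[80:340,110:530],(800,495),interpolation=cv2.INTER_CUBIC))
E
```

```text
(no output)
```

View pics/top0c.png

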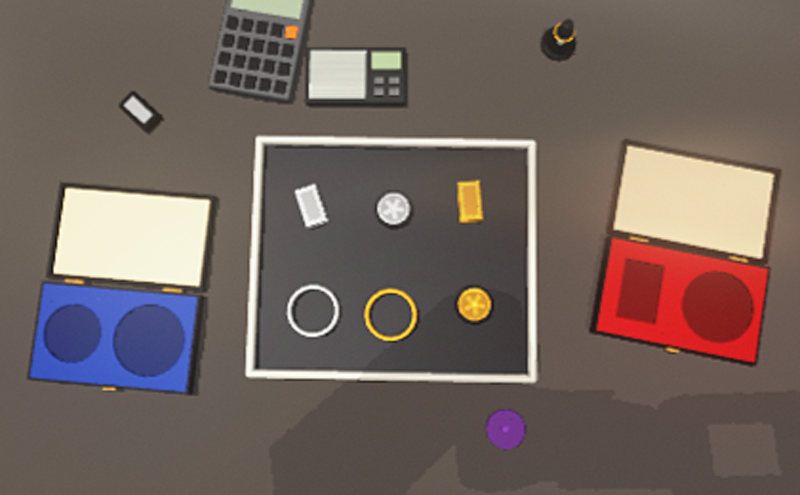

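View pics/side0.png

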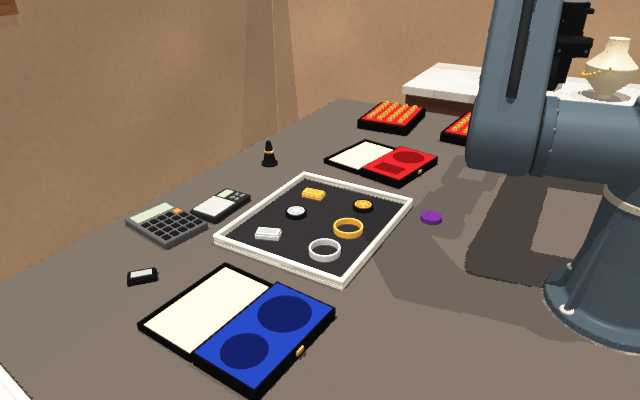

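The tray holds exactly the six pieces (top camera): silver bar (273,189), silver coin (316,190), gold bar (358,187), silver bangle (275,243), gold bangle (314,247) and gold coin (359,239). The look-alikes lie outside it: the black bar at (182,140) and the purple disc at (374,305). The blue case is at (174,231) and the red case at (469,211). The enlarged crop confirms the choice by colour and shape.

```bash
cat > h.py <<'E'
import numpy as np,cv2
def proj(c,uv,z):
    f=200/np.tan(np.radians(c["fov_y"])/2); uv=np.asarray(uv,float).reshape(-1,2)
    d=np.c_[(uv[:,0]-c["cx"])/f,-(uv[:,1]-c["cy"])/f,-np.ones(len(uv))]@c["extrinsics"][:3,:3].T
    o=c["extrinsics"][:3,3]; return (o+d*((z-o[2])/d[:,2:]))[:,:2]
def masks(img):
    H=cv2.cvtColor(img,cv2.COLOR_BGR2HSV);h,s,v=[H[...,i].astype(int) for i in range(3)]
    return dict(gold=(h>14)&(h<34)&(s>110)&(v>90),silver=(s<60)&(v>120),
      red=((h<8)|(h>172))&(s>150)&(v>60),blue=(h>105)&(h<130)&(s>120)&(v>50)),v
def blob(m,uv,r):
    k=np.zeros(m.shape,np.uint8);cv2.circle(k,(int(uv[0]),int(uv[1])),r,1,-1)
    k=((k>0)&m).astype(np.uint8);cs,_=cv2.findContours(k,0,cv2.CHAIN_APPROX_NONE)
    return max(cs,key=cv2.contourArea).reshape(-1,2)
def rect(p):
    (c,(w,h),a)=cv2.minAreaRect((p*1000).astype(np.float32))
    if w<h:w,h,a=h,w,a+90
    return np.round(c,1),round(w,1),round(h,1),round((a+90)%180-90,1)
def circ(p):
    c,r=cv2.minEnclosingCircle((p*1000).astype(np.float32));return np.round(c,1),round(2*r,1)
E
python3 - <<'E'
from h import *
import numpy as np
c=dict(np.load("top0.npz"));m,v=masks(c["pixels"])
for n,k,uv,r,z in [("bangle_gold","gold",(314,247),20,.02),("bangle_silver","silver",(275,243),19,.02),("coin_gold","gold",(359,239),16,.018),("coin_silver","silver",(316,190),16,.018)]:
    b=blob(m[k],uv,r);p=proj(c,b,z);print(n,circ(p),"ell",np.round(cv2.fitEllipse((p*1000).astype(np.float32)),0) if 0 else np.round(cv2.minAreaRect((p*1000).astype(np.float32))[0],1))
for n,k,uv,r in [("bar_gold","gold",(358,187),17),("bar_silver","silver",(273,189),17)]:
    print(n,rect(proj(c,blob(m[k],uv,r),.019)))
for k,uv in (("red",(469,230)),("blue",(174,250))):
    b=blob(m[k],uv,75);p=proj(c,b,.024);R=rect(p);print(k,R,"expect ~192x118")
    # wells: darker within the lining
    k2=np.zeros(v.shape,np.uint8);cv2.drawContours(k2,[b.reshape(-1,1,2)],-1,1,-1)
    vin=v[k2>0].astype(np.uint8);t,_=cv2.threshold(vin,0,1,cv2.THRESH_OTSU)
    k3=cv2.erode(k2,np.ones((5,5)))*(v<t)
    cs,_=cv2.findContours(k3.astype(np.uint8),0,cv2.CHAIN_APPROX_NONE)
    for q in cs:
        if cv2.contourArea(q)>200:
            q=proj(c,q.reshape(-1,2),.022);print("  well",rect(q),circ(q))
# tray
wm=m["silver"].astype(np.uint8);b=blob(m["silver"],(314,218),110);print("tray",rect(proj(c,b,.023)))
d=c["depth"];E=c["extrinsics"];f=200/np.tan(np.radians(c["fov_y"])/2)
for uv in [(295,215),(358,187),(316,190),(400,320),(440,230),(173,262)]:
    z=d[uv[1],uv[0]];P=E@[ (uv[0]-c["cx"])/f*z,-(uv[1]-c["cy"])/f*z,-z,1];print(uv,np.round(P[:3],4))
s=dict(np.load("side0.npz"))
for n,uv,z in [("bg",(348,228),.013),("bs",(325,250),.013),("barg",(313,194),.013),("cs",(296,215),.013)]: print("side",n,np.round(proj(s,uv,z)*1000))
E
```

```text
bangle_gold (array([479.6,  12.4]), 63.5) ell [480.4  12.6]
bangle_silver (array([483.6, 105.5]), 63.5) ell [484.2 105.6]
coin_gold (array([492.5, -87.2]), 40.1) ell [492.4 -87.1]
coin_silver (array([608.4,   9.7]), 39.3) ell [608.2  10.3]
bar_gold (array([617.2, -82.4]), 51.6, 29.3, 4.3)
bar_silver (array([610.7, 109.7]), 50.8, 28.4, 19.5)
red (array([ 499.8, -332.7]), 188.3, 113.6, 79.0) expect ~192x118
  well (array([ 492. , -374.3]), 83.4, 82.7, -2.4) (array([ 492. , -374.3]), 84.9)
  well (array([ 509.4, -283.7]), 70.5, 46.4, -11.1) (array([ 509.8, -283.6]), 80.6)
blue (array([450.3, 340.5]), 187.4, 112.3, 85.4) expect ~192x118
  well (array([446.7, 299.4]), 84.3, 83.0, -89.5) (array([446.7, 299.3]), 85.3)
  well (array([453.9, 390.9]), 68.2, 66.1, 3.4) (array([454.4, 390.7]), 69.5)
tray (array([549.3,   9.9]), 344.4, 294.4, 89.4)
(295, 215) [0.5484 0.0585 0.0086]
(358, 187) [ 0.613  -0.0865  0.0202]
(316, 190) [0.6059 0.0102 0.0176]
(400, 320) [ 3.135e-01 -1.807e-01  2.000e-04]
(440, 230) [ 0.5149 -0.2708  0.0223]
(173, 262) [0.4384 0.3332 0.0182]
side bg [[479.  14.]]
side bs [[482. 106.]]
side barg [[617. -80.]]
side cs [[600.  21.]]
```

Request:
{"op": "step_arm", "data": {
  "rows": [
    [0.0238,0.0505,-0.01,0,0,1],
    [0.0238,0.0505,-0.01,0,0,1],
    [0.0238,0.0505,-0.01,0,0,1],
    [0.0238,0.0505,-0.01,0,0,1],
    [0.0238,0.0505,-0.01,0,0,1],
    [0.0238,0.0505,-0.01,0,0,1],
    [0.0238,0.0505,-0.01,0,0,1],
    [0.0238,0.0505,-0.01,0,0,1],
    [0.0238,0.0505,-0.01,0,0,1],
    [0.0238,0.0505,-0.01,0,0,1],
    [0.0238,0.0505,-0.01,0,0,1],
    [0.0238,0.0505,-0.01,0,0,1]
  ],
  "jaw": 0.08,
  "squeeze": 15
}}

```text
time: 2.6
position: [0.4813, 0.0138, 0.2847]
tool_rot: [0.965, 0.26, 0.001, 0.0]
ft_force: [0.4, -0.4, -0.4]
grip_width: 0.0801
grip_force: 0.0
```

Request:
{"op": "step_arm", "data": {
  "rows": [
    [-0.001,-0.001,-0.025,0,0,0],
    [0,0,-0.025,0,0,0],
    [0,0,-0.02,0,0,0],
    [0,0,-0.014,0,0,0],
    [0,0,-0.006,0,0,0],
    [0,0,0,0,0,0]
  ]
}}

```text
time: 3.35
position: [0.4794, 0.011, 0.1947]
tool_rot: [0.966, 0.26, -0.0, -0.0]
ft_force: [-0.4, -0.2, 0.2]
grip_width: 0.08
grip_force: 0.0
```

Request:
{"op": "step_arm", "data": {
  "rows": [
    [0,0,0,0,0,0],
    [0,0,0,0,0,0],
    [0,0,0,0,0,0],
    [0,0,0,0,0,0]
  ],
  "jaw": 0.04
}}

```text
time: 3.85
position: [0.4794, 0.0111, 0.1952]
tool_rot: [0.966, 0.26, 0.0, 0.0]
ft_force: [-0.9, -0.1, 4.3]
grip_width: 0.0611
grip_force: 15.0
```

Request:
{"op": "step_arm", "data": {
  "rows": [
    [0,0,0.01,0,0,0],
    [0,0,0.02,0,0,0],
    [0,0,0.03,0,0,0],
    [0.0015,-0.04,0.01,0,0,0],
    [0.0015,-0.05,0,0,0,0],
    [0.0015,-0.05,0,0,0,0],
    [0.0015,-0.05,0,0,0,0],
    [0.0015,-0.05,0,0,0,0],
    [0.0015,-0.05,0,0,0,0],
    [0.0015,-0.05,0,0,0,0],
    [0.002,-0.035,0,0,0,0],
    [0,-0.01,0,0,0,0]
  ]
}}

```text
time: 5.35
position: [0.4916, -0.3761, 0.2651]
tool_rot: [0.966, 0.259, 0.0, 0.001]
ft_force: [0.4, 0.5, -0.6]
grip_width: 0.061
grip_force: 15.0
```

Request:
{"op": "step_arm", "data": {
  "rows": [
    [0,0,0,0,0,0],
    [0,0,0,0,0,0]
  ]
}}

```text
time: 5.6
position: [0.4916, -0.372, 0.2646]
tool_rot: [0.965, 0.261, -0.0, -0.001]
ft_force: [0.1, -0.2, -1.0]
grip_width: 0.061
grip_force: 15.0
```

```bash
python3 - <<'E'
from rig import camera
import cv2
from h import *
c=camera("side");s=camera("top")["pixels"]
a=cv2.resize(c["pixels"][100:260,290:490],(500,400));b=cv2.resize(s[130:290,400:540],(350,400))
cv2.imwrite("pics/hold1.png",cv2.resize(np.hstack([a,b]),(800,376)))
E
```

```text
(no output)
```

View pics/hold1.png

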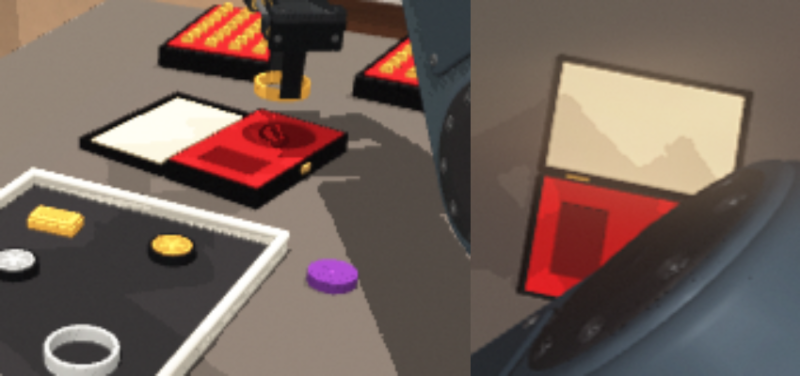

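Request:
{"op": "step_arm", "data": {
  "rows": [
    [0,-0.001,-0.02,0,0,0],
    [0,0,-0.02,0,0,0],
    [0,0,-0.01,0,0,0],
    [0,0,-0.003,0,0,0],
    [0,0,-0.001,0,0,0],
    [0,0,0,0,0,0]
  ]
}}

```text
time: 6.45
position: [0.492, -0.375, 0.2114]
tool_rot: [0.966, 0.26, 0.0, 0.001]
ft_force: [0.5, -0.4, -1.1]
grip_width: 0.0612
grip_force: 15.0
```

Request:
{"op": "step_arm", "data": {
  "rows": [
    [0,0,-0.001,0,0,0],
    [0,0,-0.001,0,0,0],
    [0,0,0,0,0,0]
  ]
}}

```text
time: 6.82
position: [0.4919, -0.375, 0.2093]
tool_rot: [0.966, 0.26, 0.0, 0.0]
ft_force: [-0.9, 0.3, 3.0]
grip_width: 0.0613
grip_force: 15.0
```

Request:
{"op": "step_arm", "data": {
  "rows": [
    [0,0,-0.0005,0,0,0],
    [0,0,0,0,0,0]
  ]
}}

```text
time: 7.08
position: [0.4919, -0.375, 0.2092]
tool_rot: [0.966, 0.26, 0.0, 0.0]
ft_force: [-0.9, 0.8, 6.6]
grip_width: 0.0611
grip_force: 15.0
```

Request:
{"op": "step_arm", "data": {
  "rows": [
    [0,0,0,0,0,0],
    [0,0,0,0,0,0],
    [0,0,0,0,0,0]
  ],
  "jaw": 0.072
}}

```text
time: 7.45
position: [0.4918, -0.3748, 0.2079]
tool_rot: [0.966, 0.26, -0.0, -0.0]
ft_force: [-0.1, 0.1, 0.2]
grip_width: 0.0718
grip_force: 0.0
```

Request:
{"op": "step_arm", "data": {
  "rows": [
    [0,0,0.01,0,0,0],
    [0,0,0.03,0,0,0],
    [0,0,0.04,0,0,0],
    [0,0.02,0,0,0,0],
    [0,0.02,0,0,0,0]
  ]
}}

```text
time: 8.07
position: [0.4914, -0.3335, 0.2883]
tool_rot: [0.966, 0.26, -0.0, -0.0]
ft_force: [-1.0, 0.4, 0.0]
grip_width: 0.0718
grip_force: 0.0
```

Request:
{"op": "step_arm", "data": {
  "rows": [
    [0.018,0.036,0,0,0,-3.7],
    [0.018,0.036,0,0,0,-3.7],
    [0.018,0.036,0,0,0,-3.7],
    [0.018,0.036,0,0,0,-3.7],
    [0.018,0.036,0,0,0,-3.7],
    [0.018,0.036,0,0,0,-3.7],
    [0.018,0.035,0,0,0,-3.6],
    [0,0,0,0,0,0]
  ],
  "jaw": 0.052,
  "squeeze": 30
}}

```text
time: 9.07
position: [0.6175, -0.08, 0.2867]
tool_rot: [0.999, 0.04, -0.002, -0.001]
ft_force: [-0.3, 0.1, -0.2]
grip_width: 0.0519
grip_force: 0.0
```

```bash
python3 - <<'E'
from rig import camera
from h import *
for n in("top","side"):
    c=camera(n);m,v=masks(c["pixels"])
    cv2.imwrite(f"pics/{n}2.png",c["pixels"])
    if n=="side":
        b=blob(m["gold"],(400,155),26);p=proj(c,b,.034);print("bangle side",circ(p),np.round(p.mean(0)*1000))
        for l,k,uv,z in(("bar","gold",(313,194),.018),("coinS","silver",(296,212),.018)):print(l,rect(proj(c,blob(m[k],uv,18),z)))
c=cv2.imread("pics/side2.png");t=cv2.imread("pics/top2.png")
cv2.imwrite("pics/v2.png",np.hstack([cv2.resize(c[120:280,240:440],(500,400)),cv2.resize(t[130:290,410:530],(300,400))]))
E
```

```text
bangle side (array([ 488.6, -362. ]), 89.9) [ 489. -361.]
bar (array([613.3, -74.5]), 58.8, 51.3, 6.7)
coinS (array([608.3,  10.7]), 37.0, 35.0, 29.2)
```

View pics/v2.png

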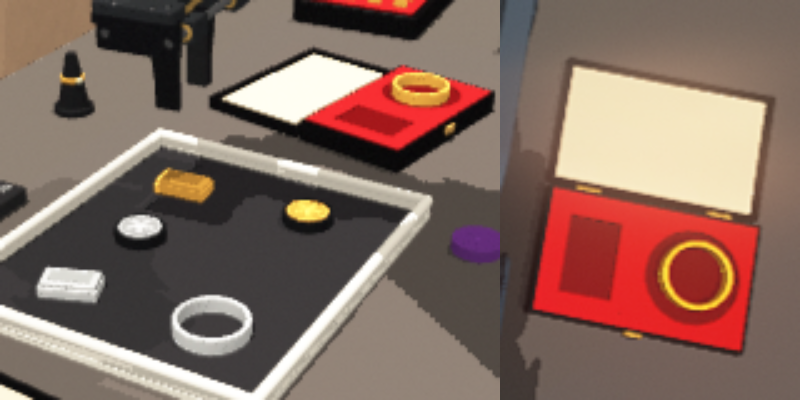

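Request:
{"op": "step_arm", "data": {
  "rows": [
    [0,-0.002,-0.025,0,0,0],
    [0,0,-0.03,0,0,0],
    [0,0,-0.02,0,0,0],
    [0,0,-0.012,0,0,0],
    [0,0,-0.005,0,0,0],
    [0,0,0,0,0,0],
    [0,0,0,0,0,0]
  ]
}}

```text
time: 10.05
position: [0.6182, -0.0859, 0.1971]
tool_rot: [0.999, 0.038, 0.001, 0.0]
ft_force: [-0.0, -0.6, 0.0]
grip_width: 0.052
grip_force: 0.0
```

Request:
{"op": "step_arm", "data": {
  "rows": [
    [0,0,0,0,0,0],
    [0,0,0,0,0,0],
    [0,0,0,0,0,0],
    [0,0,0,0,0,0]
  ],
  "jaw": 0.015
}}

```text
time: 10.55
position: [0.6177, -0.0852, 0.1965]
tool_rot: [0.999, 0.038, -0.0, -0.001]
ft_force: [-0.1, 3.5, 1.9]
grip_width: 0.0263
grip_force: 30.0
```

Request:
{"op": "step_arm", "data": {
  "rows": [
    [0,0,0,0,0,0],
    [0,0,0,0,0,0],
    [0,0.001,-0.003,0,0,0],
    [0,0,0,0,0,0]
  ],
  "jaw": 0.045
}}

```text
time: 11.05
position: [0.6177, -0.085, 0.1928]
tool_rot: [0.999, 0.038, -0.0, -0.0]
ft_force: [0.8, 0.6, 0.9]
grip_width: 0.0442
grip_force: 0.0
```

Request:
{"op": "step_arm", "data": {
  "rows": [
    [0,0,0,0,0,0],
    [0,0,0,0,0,0],
    [0,0,0,0,0,0],
    [0,0,0,0,0,0]
  ],
  "jaw": 0.015
}}

```text
time: 11.55
position: [0.6179, -0.0849, 0.1933]
tool_rot: [0.999, 0.038, 0.0, 0.0]
ft_force: [-0.2, -0.6, -0.4]
grip_width: 0.0273
grip_force: 30.0
```

Request:
{"op": "step_arm", "data": {
  "rows": [
    [0,0,0.01,0,0,0],
    [0,0,0.025,0,0,0],
    [0,0,0.025,0,0,0],
    [-0.018,-0.033,0.015,0,0,-2.5],
    [-0.018,-0.033,0,0,0,-2.5],
    [-0.018,-0.033,0,0,0,-2.6],
    [-0.018,-0.033,0,0,0,-2.6],
    [-0.018,-0.033,0,0,0,-2.5],
    [-0.018,-0.034,0,0,0,-2.5],
    [0,0,0,0,0,0],
    [0,0,0,0,0,0]
  ]
}}

```text
time: 12.92
position: [0.5096, -0.2835, 0.2683]
tool_rot: [0.996, -0.095, -0.0, -0.001]
ft_force: [-0.3, -0.2, -2.9]
grip_width: 0.0271
grip_force: 30.0
```

Request:
{"op": "step_arm", "data": {
  "rows": [
    [0,0,-0.02,0,0,0],
    [0,0,-0.02,0,0,0],
    [0,0,-0.012,0,0,0],
    [0,0,-0.005,0,0,0],
    [0,0,-0.001,0,0,0],
    [0,0,-0.001,0,0,0],
    [0,0,0,0,0,0]
  ]
}}

```text
time: 13.8
position: [0.51, -0.284, 0.2097]
tool_rot: [0.996, -0.095, 0.0, 0.0]
ft_force: [0.1, 0.5, -3.6]
grip_width: 0.0279
grip_force: 30.0
```

Request:
{"op": "step_arm", "data": {
  "rows": [
    [0,0,-0.001,0,0,0],
    [0,0,-0.001,0,0,0],
    [0,0,0,0,0,0],
    [0,0,0,0,0,0]
  ]
}}

```text
time: 14.3
position: [0.5098, -0.2839, 0.2073]
tool_rot: [0.996, -0.095, 0.0, 0.0]
ft_force: [-0.6, -0.5, -3.3]
grip_width: 0.0275
grip_force: 30.0
```

Request:
{"op": "step_arm", "data": {
  "rows": [
    [0,0,-0.0007,0,0,0],
    [0,0,-0.0005,0,0,0],
    [0,0,0,0,0,0],
    [0,0,0,0,0,0]
  ]
}}

```text
time: 14.8
position: [0.5098, -0.2839, 0.2072]
tool_rot: [0.996, -0.094, 0.0, 0.0]
ft_force: [-1.8, 0.3, 6.4]
grip_width: 0.0273
grip_force: 30.0
```

Request:
{"op": "step_arm", "data": {
  "rows": [
    [0,0,0,0,0,0],
    [0,0,0,0,0,0],
    [0,0,0,0,0,0]
  ],
  "jaw": 0.036
}}

```text
time: 15.18
position: [0.5102, -0.2839, 0.2065]
tool_rot: [0.996, -0.095, 0.001, 0.0]
ft_force: [0.3, 1.2, 4.1]
grip_width: 0.0358
grip_force: 2.4
```

Request:
{"op": "step_arm", "data": {
  "rows": [
    [0,0,0.01,0,0,0],
    [0,0,0.03,0,0,0],
    [0,0,0.04,0,0,0],
    [0,0.03,0,0,0,3],
    [0,0.03,0,0,0,3]
  ]
}}

```text
time: 15.8
position: [0.5098, -0.2237, 0.2871]
tool_rot: [0.999, -0.042, 0.001, 0.001]
ft_force: [-0.1, 0.3, -0.2]
grip_width: 0.0358
grip_force: 0.0
```

Request:
{"op": "step_arm", "data": {
  "rows": [
    [0.014,0.034,0,0,0,0],
    [0.014,0.034,0,0,0,0],
    [0.014,0.034,0,0,0,0],
    [0.014,0.034,0,0,0,0],
    [0.014,0.034,0,0,0,0],
    [0.014,0.034,0,0,0,0],
    [0.014,0.03,0,0,0,0],
    [0,0,0,0,0,0]
  ],
  "jaw": 0.065,
  "squeeze": 15
}}

```text
time: 16.8
position: [0.6083, 0.0121, 0.2862]
tool_rot: [0.999, -0.041, 0.0, 0.0]
ft_force: [-0.3, -0.7, -0.1]
grip_width: 0.0651
grip_force: 0.0
```

```bash
python3 - <<'E'
from rig import camera
from h import *
c=camera("side")["pixels"];T=camera("top");t=T["pixels"];m,v=masks(t)
p=proj(T,blob(m["gold"],(436,217),19),.034);print(rect(p))
p=proj(T,blob(m["gold"],(477,227),22),.034);print(circ(p))
cv2.imwrite("pics/v3.png",np.hstack([cv2.resize(c[120:280,270:470],(500,400)),cv2.resize(t[130:290,410:530],(300,400))]))
E
```

```text
(array([ 517.6, -283.5]), 34.6, 26.9, -9.9)
(array([ 495.5, -371.5]), 62.9)
```

View pics/v3.png

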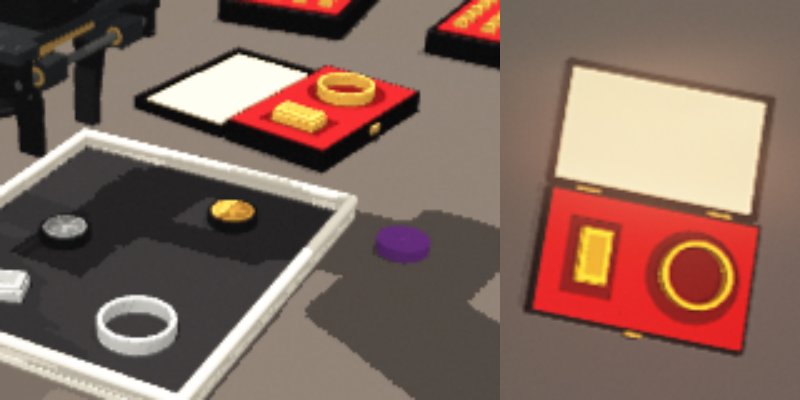

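Request:
{"op": "step_arm", "data": {
  "rows": [
    [0,-0.002,-0.025,0,0,0],
    [0,0,-0.03,0,0,0],
    [0,0,-0.022,0,0,0],
    [0,0,-0.012,0,0,0],
    [0,0,-0.004,0,0,0],
    [0,0,0,0,0,0],
    [0,0,0,0,0,0]
  ]
}}

```text
time: 17.77
position: [0.6082, 0.008, 0.1939]
tool_rot: [0.999, -0.042, 0.001, 0.0]
ft_force: [0.1, 0.5, 0.9]
grip_width: 0.0647
grip_force: 0.0
```

Request:
{"op": "step_arm", "data": {
  "rows": [
    [0,0.002,-0.001,0,0,0],
    [0,0,0,0,0,0],
    [0,0,0,0,0,0],
    [0,0,0,0,0,0],
    [0,0,0,0,0,0]
  ],
  "jaw": 0.03
}}

```text
time: 18.4
position: [0.6079, 0.0102, 0.1922]
tool_rot: [0.999, -0.042, 0.0, -0.0]
ft_force: [0.1, 1.3, 2.0]
grip_width: 0.0453
grip_force: 15.0
```

Request:
{"op": "step_arm", "data": {
  "rows": [
    [0,0,0.01,0,0,0],
    [0,0,0.025,0,0,0],
    [0,0,0.03,0,0,0],
    [-0.017,0.042,0.01,0,0,0],
    [-0.02,0.049,0,0,0,0],
    [-0.02,0.049,0,0,0,0],
    [-0.02,0.049,0,0,0,0],
    [-0.02,0.049,0,0,0,0],
    [-0.02,0.049,0,0,0,0],
    [-0.02,0.049,0,0,0,0],
    [-0.017,0.045,0,0,0,0],
    [0,0,0,0,0,0]
  ]
}}

```text
time: 19.9
position: [0.4522, 0.394, 0.2676]
tool_rot: [0.999, -0.04, 0.0, -0.001]
ft_force: [0.1, -0.3, -0.6]
grip_width: 0.0452
grip_force: 15.0
```

Request:
{"op": "step_arm", "data": {
  "rows": [
    [0,0,-0.01,0,0,0],
    [0,0,0,0,0,0],
    [0,0,0,0,0,0]
  ]
}}

```text
time: 20.27
position: [0.4545, 0.3899, 0.2568]
tool_rot: [0.999, -0.043, -0.0, 0.0]
ft_force: [0.2, -0.1, -1.0]
grip_width: 0.0452
grip_force: 15.0
```

Request:
{"op": "step_arm", "data": {
  "rows": [
    [0,0.001,-0.02,0,0,0],
    [0,0,-0.018,0,0,0],
    [0,0,-0.008,0,0,0],
    [0,0,-0.002,0,0,0],
    [0,0,-0.001,0,0,0],
    [0,0,0,0,0,0],
    [0,0,0,0,0,0]
  ]
}}

```text
time: 21.15
position: [0.4539, 0.3923, 0.2085]
tool_rot: [0.999, -0.042, 0.0, -0.0]
ft_force: [0.0, -0.5, 0.0]
grip_width: 0.0452
grip_force: 15.0
```

Request:
{"op": "step_arm", "data": {
  "rows": [
    [0,0,-0.001,0,0,0],
    [0,0,-0.001,0,0,0],
    [0,0,0,0,0,0],
    [0,0,0,0,0,0]
  ]
}}

```text
time: 21.65
position: [0.4539, 0.3922, 0.2062]
tool_rot: [0.999, -0.042, 0.0, -0.0]
ft_force: [-0.3, -0.9, 1.7]
grip_width: 0.0451
grip_force: 15.0
```

Request:
{"op": "step_arm", "data": {
  "rows": [
    [0,0,-0.0005,0,0,0],
    [0,0,0,0,0,0]
  ]
}}

```text
time: 21.9
position: [0.4538, 0.3922, 0.2062]
tool_rot: [0.999, -0.042, 0.0, -0.0]
ft_force: [-0.4, -0.4, 6.2]
grip_width: 0.0453
grip_force: 15.0
```

Request:
{"op": "step_arm", "data": {
  "rows": [
    [0,0,0,0,0,0],
    [0,0,0,0,0,0],
    [0,0,0,0,0,0]
  ],
  "jaw": 0.055
}}

```text
time: 22.28
position: [0.4539, 0.3915, 0.2063]
tool_rot: [0.999, -0.042, -0.0, 0.001]
ft_force: [-0.4, -1.7, 9.6]
grip_width: 0.0543
grip_force: 5.2
```

Request:
{"op": "step_arm", "data": {
  "rows": [
    [0,0,0.01,0,0,0],
    [0,0,0.03,0,0,0],
    [0,0,0.04,0,0,0],
    [0,-0.03,0,0,0,6],
    [0,-0.03,0,0,0,6]
  ]
}}

```text
time: 22.9
position: [0.4538, 0.332, 0.2865]
tool_rot: [0.998, 0.065, 0.001, -0.001]
ft_force: [-0.1, -1.2, -0.5]
grip_width: 0.0551
grip_force: 0.0
```

Request:
{"op": "step_arm", "data": {
  "rows": [
    [0.005,-0.038,0,0,0,3.7],
    [0.005,-0.038,0,0,0,3.7],
    [0.005,-0.038,0,0,0,3.7],
    [0.005,-0.038,0,0,0,3.7],
    [0.005,-0.038,0,0,0,3.7],
    [0.005,-0.036,0,0,0,3.7],
    [0,0,0,0,0,0],
    [0,0,0,0,0,0]
  ],
  "jaw": 0.08
}}

```text
time: 23.9
position: [0.4838, 0.1065, 0.2856]
tool_rot: [0.968, 0.253, 0.0, -0.0]
ft_force: [0.5, 0.3, 0.2]
grip_width: 0.0799
grip_force: 0.0
```

```bash
python3 - <<'E'
from rig import camera
from h import *
c=camera("side")["pixels"];T=camera("top");t=T["pixels"]
cv2.imwrite("pics/v4.png",np.hstack([cv2.resize(c[200:400,130:380],(500,400)),cv2.resize(t[160:300,110:215],(300,400))]))
E
```

```text
(no output)
```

View pics/v4.png

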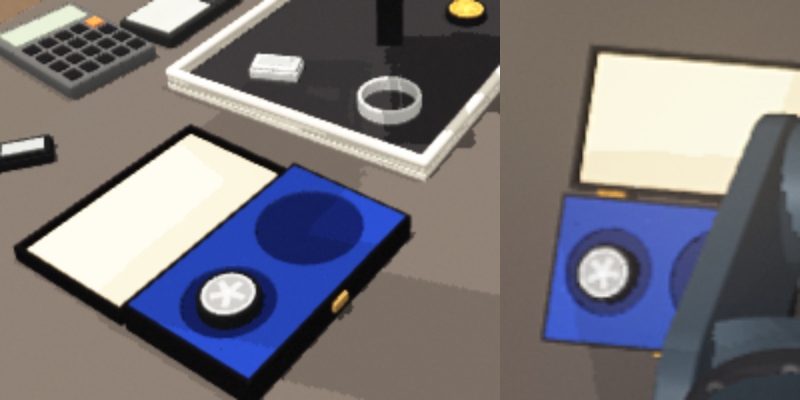

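The silver coin lies flat and central in the blue coin well. Next is the silver bangle.

Request:
{"op": "step_arm", "data": {
  "rows": [
    [0,-0.001,-0.025,0,0,0],
    [0,0,-0.03,0,0,0],
    [0,0,-0.02,0,0,0],
    [0,0,-0.012,0,0,0],
    [0,0,-0.004,0,0,0],
    [0,0,0,0,0,0],
    [0,0,0,0,0,0]
  ]
}}

```text
time: 24.88
position: [0.4841, 0.1052, 0.1952]
tool_rot: [0.967, 0.253, 0.001, 0.0]
ft_force: [1.0, -0.7, 0.7]
grip_width: 0.0801
grip_force: 0.0
```

Request:
{"op": "step_arm", "data": {
  "rows": [
    [0,0,0,0,0,0],
    [0,0,0,0,0,0],
    [0,0,0,0,0,0],
    [0,0,0,0,0,0]
  ],
  "jaw": 0.04
}}

```text
time: 25.38
position: [0.4839, 0.1051, 0.1948]
tool_rot: [0.967, 0.253, 0.0, 0.0]
ft_force: [-0.2, -0.6, 2.0]
grip_width: 0.0605
grip_force: 15.0
```

Move to (447,299), which is dx −0.037 and dy +0.194.

Request:
{"op": "step_arm", "data": {
  "rows": [
    [0,0,0.01,0,0,0],
    [0,0,0.025,0,0,0],
    [0,0,0.03,0,0,0],
    [-0.006,0.032,0.005,0,0,0],
    [-0.006,0.033,0,0,0,0],
    [-0.007,0.033,0,0,0,0],
    [-0.006,0.032,0,0,0,0],
    [-0.006,0.032,0,0,0,0],
    [-0.006,0.032,0,0,0,0],
    [0,0,0,0,0,0],
    [0,0,0,0,0,0]
  ]
}}

```text
time: 26.75
position: [0.4466, 0.2988, 0.2647]
tool_rot: [0.967, 0.254, -0.0, 0.0]
ft_force: [-0.4, -0.2, -0.4]
grip_width: 0.0606
grip_force: 15.0
```

Request:
{"op": "step_arm", "data": {
  "rows": [
    [0,0,-0.02,0,0,0],
    [0,0,-0.018,0,0,0],
    [0,0,-0.01,0,0,0],
    [0,0,-0.004,0,0,0],
    [0,0,0,0,0,0],
    [0,0,0,0,0,0]
  ]
}}

```text
time: 27.5
position: [0.4471, 0.2992, 0.2131]
tool_rot: [0.967, 0.253, 0.001, -0.0]
ft_force: [0.5, -0.6, 0.4]
grip_width: 0.0603
grip_force: 15.0
```

Contact should come at a TCP height of about 0.209.

Request:
{"op": "step_arm", "data": {
  "rows": [
    [0,0,-0.002,0,0,0],
    [0,0,-0.001,0,0,0],
    [0,0,-0.001,0,0,0],
    [0,0,0,0,0,0],
    [0,0,0,0,0,0]
  ]
}}

```text
time: 28.12
position: [0.4468, 0.2992, 0.2088]
tool_rot: [0.967, 0.253, 0.0, -0.0]
ft_force: [-0.3, -0.0, 4.2]
grip_width: 0.0606
grip_force: 15.0
```

Request:
{"op": "step_arm", "data": {
  "rows": [
    [0,0,0,0,0,0],
    [0,0,0,0,0,0],
    [0,0,0,0,0,0]
  ],
  "jaw": 0.072
}}

```text
time: 28.5
position: [0.4468, 0.2991, 0.2084]
tool_rot: [0.967, 0.253, -0.0, 0.0]
ft_force: [1.4, -0.9, 0.3]
grip_width: 0.0715
grip_force: 0.0
```

Request:
{"op": "step_arm", "data": {
  "rows": [
    [0,0,0.01,0,0,0],
    [0,0,0.03,0,0,0],
    [0,0,0.04,0,0,0],
    [0.01,-0.04,0.03,0,0,0],
    [0.01,-0.05,0,0,0,0],
    [0.01,-0.05,0,0,0,0],
    [0,-0.05,0,0,0,0],
    [0,-0.05,0,0,0,0],
    [0,-0.05,0,0,0,0],
    [0,0,0,0,0,0]
  ]
}}

```text
time: 29.75
position: [0.4773, 0.0061, 0.3192]
tool_rot: [0.968, 0.251, 0.001, 0.001]
ft_force: [1.1, 1.0, 0.7]
grip_width: 0.0719
grip_force: 0.0
```

```bash
python3 - <<'E'
from rig import camera
from h import *
C=camera("side");c=C["pixels"];T=camera("top");t=T["pixels"];m,v=masks(t)
for n,uv,r,z in(("bangle",(198,241),22,.034),("coin",(150,242),14,.032),("bar_silver",(273,189),17,.019)):
    try:print(n,(rect if 'bar' in n else circ)(proj(T,blob(m["silver"],uv,r),z)))
    except Exception as e:print(n,e)
cv2.imwrite("pics/v5.png",np.vstack([cv2.resize(c[120:400,120:460],(640,527))]));cv2.imwrite("pics/v6.png",t)
E
```

```text
bangle (array([519.2, 275.5]), 72.5)
coin (array([459. , 389.5]), 36.3)
bar_silver (array([611.5, 110.7]), 48.5, 27.1, 19.3)
```

View pics/v5.png

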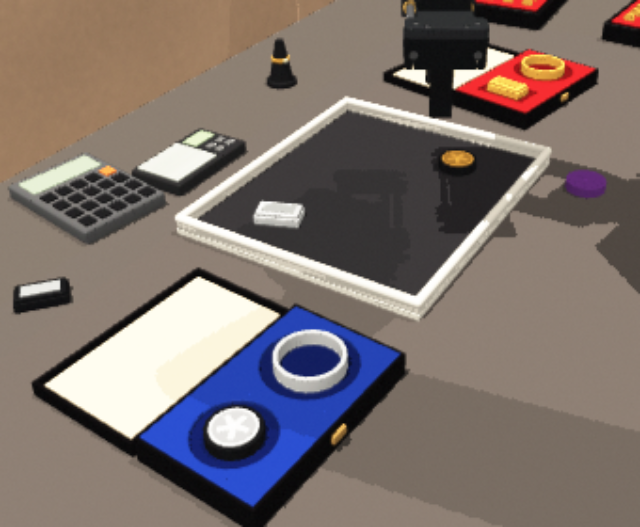

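View pics/v6.png

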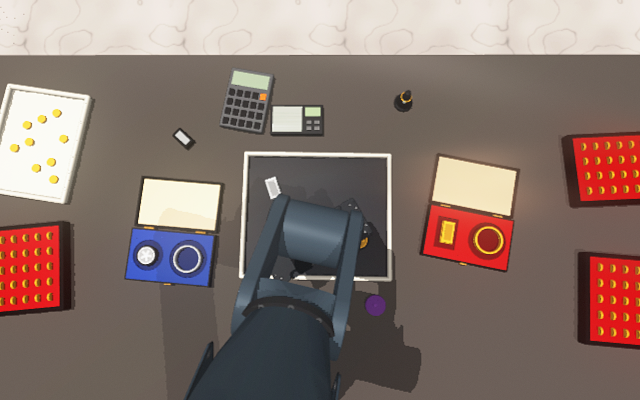

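All four pieces lie flat and central in their wells: in the top picture, silver coin (146,255), silver bangle (187,259), gold bar (447,233) and gold bangle (488,240). The bangle circle my script fitted caught the white lid, so I'm going by the picture there. The silver bar, gold coin and scale haven't moved, and the arm is clear.

```bash
python3 -c "
from rig import hand_in
print(hand_in())"
```

```text
the job is handed in; nothing more can be done
None
```

I handed the job in at about 30 s of the 90 s allowed: the last pictures show all four pieces flat and central in their wells, with the silver bar, gold coin and scale where they were, though the hand-in returned no verdict.

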